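# Seat a whetstone in its screw holder until the bars under it are gripped

### The arm

A 6-joint arm with a two-finger parallel gripper is mounted at the origin on a cart in front of the work surface, level with it; the furniture and walls round the work are solid. World frame = base frame: x ahead of the robot, y to its left, z up, the work surface at z = 0. Lengths are in m, angles in rad, forces in N, time in s.
With the tool pointing down it reaches from about 0.35 to 0.975 m from the base axis. Payload 4.9 kg.
Tool frame: the origin (TCP) lies at the very end of the fingers, on their centre line; the grasp point (between the pads) lies 19 mm behind it; z points along the fingers, y is the line along which they close (so a half turn about z gives the same grasp; the last joint's range is limited). The gripper opens to 85 mm and grips with 20 to 120 N. Pads are 22 mm wide; open, the fingers measure 114 mm over their backs; the gripper's body (76 mm by 85 mm) begins 54 mm behind the grasp point. The pads swing forward as they close: fully open they stand 13 mm farther back than shut.
Start: joints at [-1.384, 0.053, 1.613, -0, 1.476, -0.119], TCP at [0.188, -0.596, 0.209] pointing down, gripper open.
Joint ranges: [-3.01, 3.01], [-1.01, 2.22], [0.06, 2.58], [-1.02, 4.17], [0.09, 2.62], [-3.14, 3.14]. Speed limits (rad/s): [2.57, 2.57, 3.14, 3.14, 3.14, 3.14].

### API

Orientations are given as a rotation vector (axis times angle).
In Python, from station import get_obs, get_image, finish_job gives the robot as it stands. The module is installed in compiled form; this text tells all that it offers.
- The arm moves only by the tool carry_out, never from a script. Its argument "rows" is a list of rows, each a list of 7 numbers: the turn, a rotation vector about the tool's x, y, z as a fraction of full scale, then the shift along the tool's x, y, z as a fraction of full scale, then the closure, from -1 (fully open) to 1 (shut). A call has 1 to 5 rows; each row is the pose to reach, as a shift and turn from the pose commanded when the call began, along the tool's axes at that moment, turning the shorter way round; what a row does not reach only later rows make up. Full scale, the value 1, is 300 mm for a shift and pi rad for a turn. A row lasts 1/10 s, in which the tool goes at most 50 mm and 8.59 degrees, less where a joint would pass 70% of its speed; a pose out of reach is approached as far as the arm can. A call with a number of a shift or a turn outside -1 to 1 is refused whole. A call with a gripper value outside its range is refused whole. The fingers move at their own pace and stop on an object; "force" is the grip in N (left out, the last holds). Time passes only in rows, so rows that repeat a pose let the fingers close. It gives the time, the measured TCP pose, the force, the opening and the grip force at its end, in the units of the state.
- get_obs(): the state, without advancing time (a new reading comes with each control period).
- get_image(name): name is "scene" or "top" or "wrist"; returns a dict with "img" (480x640x3 uint8, blue, green, red), "mtx" (3x3 intrinsics, pixels), "R" (3x3) and "t" (3): a world point X has camera coordinates R X + t. Camera axes: x right, y down, z forward; pixel columns grow to the right and rows downward; lengths in m; the calibration is good to about 2 mm. A picture is of the moment at which its call begins. There is no depth.
- finish_job(): hands the job in; it is judged then, once.
The state is a dict: "t": time; "q": joint angles; "dq": joint speeds; "effort": joint torques, N m; "tool_pos": TCP position; "tool_rot": TCP orientation; "contact_force": force on the tool from outside, world axes, zero at the start; "wrist_torque": the same for the moment, N m; "opening": finger opening in m; "grip_force": force on a finger pad.
Only numpy, scipy, OpenCV 4.12 (cv2) and the standard library are available. Lean on these libraries where they do the work, as an engineer would, in place of code of your own. Each camera call takes 0.05 s, during which the arm holds its last target. There are 200 camera calls.

### The job

The whetstone has ridden up between the jaws of its screw holder, and the two steel riser bars beneath it lie loose and have slipped out towards you. Slide both bars back in until they stick out equally on both sides of the stone, then press or tap the stone down over each bar with closed fingers, firmly but well short of a blow that would chip it (30 N), until it sits tight on both. Finally give the near end of the left bar and then of the right bar a firm nudge (about 3 N) to see that neither slides any more, and leave everything like that, the other things on the worktop undisturbed.

Things in the scene. Friction and masses are not known exactly. Their poses are not given: they have to be found in the camera images.
- holder: Stone holder, a dark steel screw vise fixed to the worktop, its screw already tight. Bed plate 112 (x) x 236 (y) mm, two firm rubber strips let into it under the bars, their tops 20 mm above the origin; jaws at y = +/-90 mm, 50 mm high; screw out to y = -170 mm. Origin: underside centre, on the worktop; x points away from the robot across the stone, y to its left along the stone, z up.
- stone: Whetstone: grey-white two-layer block 62 (x) x 180 (y) mm, 0.45 kg, worn to an unmeasured thickness, 20 to 25 mm. The jaws hold its ends; their friction lets it only go up or down and rock a little end to end, and keeps it where it is left. Origin: 25 mm below the middle of its top face. Tight on both bars its top is 53 to 59 mm above the worktop; it starts 3 to 12 mm above that.
- stone_left (a point): Point on the stone's top face above the left bar's place (holder x = 0, y = +60 mm). The stone goes down under about 8 to 14 N here. Once on the bar it stops, giving only about 0.03 mm per N; 16 to 20 N straight above makes it grip the bar well; it chips at 30 N. Pressing one end can loosen the other a little.
- stone_right (a point): The same point on the stone's top face above the right bar's proper place (holder x = 0, y = -60 mm).
- bar_left_center (a point): Centre of the left riser bar: steel, 100 (x, its length) x 14 x 14 mm, 0.15 kg, lying across the holder's bed under the stone at holder y = about +60 mm. Its place is holder x = 0, sticking out 19 mm on each side of the stone; at the start it is 22 to 34 mm too near the robot. Loose, it slides under about 1 N; gripped by the stone, it withstands a 4 N push.
- bar_right_center (a point): Centre of the right riser bar, the same in every way, at holder y = about -60 mm.
- glass: Drinking glass, 81 mm wide, 91 mm tall: a bystander, leave it alone. Origin: underside centre.
- cup: Small two-tone cup, 60 mm wide, 53 mm tall: a bystander, leave it alone. Origin: underside centre.
- tin: Food tin, 75 mm wide, 58 mm tall: a bystander, leave it alone. Origin: underside centre.
- brush: Wooden dish brush, 216 mm long, lying flat: a bystander, leave it alone. Origin: underside centre.

How it is judged:
By the outcome, as a careful person would: the job done as asked, in the order asked, and still so for the second after the job is handed in, with the robot touching nothing.
It also fails if it takes over 72 s, if anything falls off the work surface, if the arm or the gripper's body presses on something with over 40 N, if the wrist force passes 120 N, or if a joint passes its speed limit or range.

## Working session

There is one attempt and no reset: what is moved stays moved. The work goes in short steps, Python scripts to look and compute and a tool call to move; the robot and the scene stay as the last step left them, time stands still between calls to the robot, and variables do not carry over. Pictures are saved under pics/ and viewed, at most 10 in all, crops included, and the job is handed in when it is done.

Besides the shell and the picture viewer there is one more tool, called as name([rows], argument=value, ...), one row to a line, values as JSON. carry_out: Moves the arm, as the interface text tells. Shift numbers are shares of 300 mm and turn numbers shares of pi rad, none past 1 either way. Its arguments: {"type":"object","properties":{"rows":{"type":"array"},"force":{"type":"number"}},"required":["rows"]}

```bash
mkdir -p pics; python3 - <<'E'
from station import *
import cv2,pickle
o=get_obs();print(o)
for n in("scene","top"):
    d=get_image(n);cv2.imwrite(f"pics/{n}0.png",d["img"]);pickle.dump(d,open(f"{n}0.pkl","wb"))
    print(n,d["mtx"].tolist(),d["R"].round(4).tolist(),d["t"].round(4).tolist())
E
```

```text
{'t': 0.0, 'q': array([-1.38400225e+00,  5.33631158e-02,  1.61432029e+00,  1.20764045e-06,
        1.47600288e+00, -1.19008369e-01]), 'dq': array([ 1.40212521e-03,  2.03012203e-04,  1.18262869e-03, -3.30496760e-04,
        1.43569388e-04, -3.30317571e-05]), 'effort': array([ 1.40516637e-03, -3.93681800e+01, -3.70174098e+01, -1.09809398e-04,
        7.11614237e-03,  8.04695020e-06]), 'tool_pos': array([ 0.18802996, -0.59533106,  0.20804349]), 'tool_rot': array([-3.10287281e+00, -4.78164987e-01,  1.09480783e-04]), 'contact_force': array([-0.34056997, -0.17961108,  0.47078276]), 'wrist_torque': array([-0.04889433, -0.02220006,  0.02401532]), 'grip_force': 0.0, 'opening': 0.08528233044630024}
scene [[625.0247491399889, 0.0, 320.13124086795546], [0.0, 625.0247491399889, 236.56355947346864], [0.0, 0.0, 1.0]] [[0.7641, -0.645, -0.0083], [-0.3406, -0.3925, -0.8544], [0.5478, 0.6557, -0.5196]] [-0.494, 0.1957, 1.2984]
top [[567.5577326942692, 0.0, 314.22334049286565], [0.0, 567.5577326942692, 243.1114370239746], [0.0, 0.0, 1.0]] [[-0.2741, -0.9617, 0.001], [-0.9205, 0.262, -0.2898], [0.2785, -0.0804, -0.9571]] [0.0683, 0.5544, 1.472]
```

View pics/top0.png

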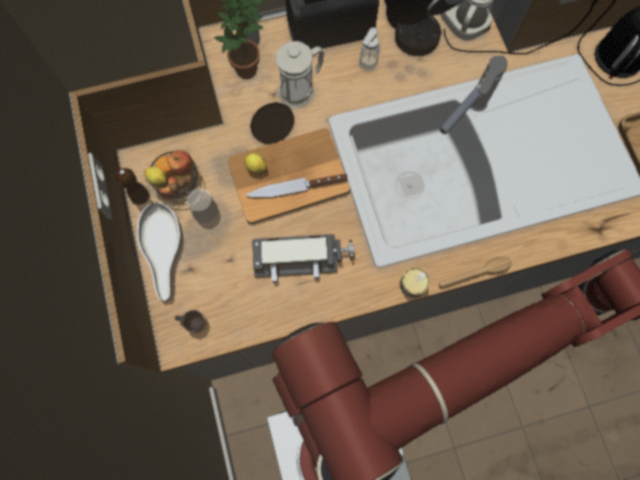

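View pics/scene0.png

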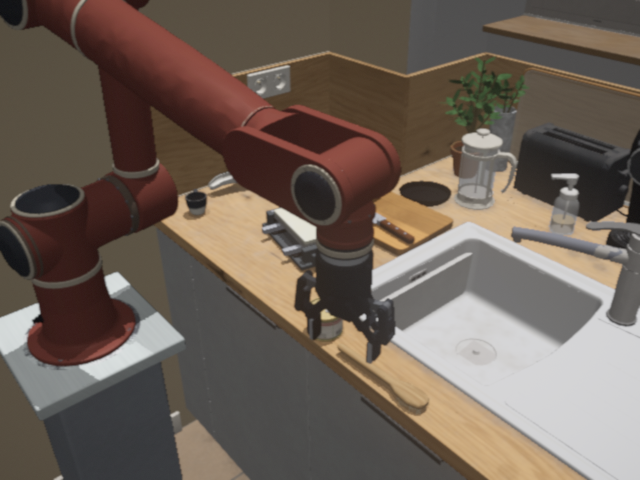

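The top view shows the holder around (295,253), with the bars sticking out at (275,275) and (317,272). The cup is at (193,321) and the tin at (414,282). I'll enlarge the holder.

```bash
python3 - <<'E'
import cv2,pickle
d=pickle.load(open("top0.pkl","rb"))
cv2.imwrite("pics/top_crop.png",cv2.resize(d["img"][220:300,240:365],None,fx=6.4,fy=6.4,interpolation=cv2.INTER_CUBIC))
E
```

```text
(no output)
```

View pics/top_crop.png

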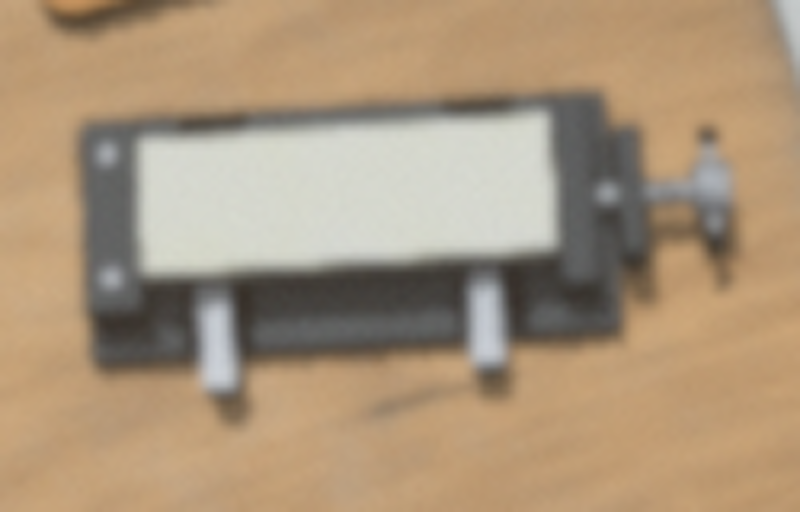

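```bash
cat > h.py <<'E'
import numpy as np
from scipy.optimize import least_squares
from scipy.spatial.transform import Rotation as Ro
def ray(d,uv,z):
    "pixel -> world point at height z"
    r=d["R"].T@np.linalg.solve(d["mtx"],[*uv,1.]);c=-d["R"].T@d["t"]
    return c+r*(z-c[2])/r[2]
def proj(d,X):
    p=(np.atleast_2d(X)@d["R"].T+d["t"])@d["mtx"].T
    return p[:,:2]/p[:,2:]
def h2w(p,X):
    X=np.atleast_2d(X);c,s=np.cos(p[2]),np.sin(p[2])
    return np.c_[p[0]+c*X[:,0]-s*X[:,1],p[1]+s*X[:,0]+c*X[:,1],X[:,2]]
E
python3 - <<'E'
from h import *;import pickle
d=pickle.load(open("top0.pkl","rb"))
c=lambda *a:np.array(a)/6.4+[240,220]
st=c((137,135),(550,108),(558,248),(142,277))
def res(p):
    X=np.array([[31,90,p[3]],[31,-90,p[3]],[-31,-90,p[3]],[-31,90,p[3]]])/1000
    return (proj(d,h2w(p,X))-st).ravel()
r=least_squares(res,[.55,.1,0,62],x_scale=[.1,.1,.1,10]);print(r.x,r.fun.round(2))
p=r.x.copy();
r2=least_squares(lambda q:res([*q,63]),p[:3]);p=r2.x;print(p,r2.fun.round(2))
cs,sn=np.cos(p[2]),np.sin(p[2]);R=np.array([[cs,sn],[-sn,cs]])
for n,uv in dict(L=(222,391),R=(490,367)).items():
    w=ray(d,c(uv),.034);print(n,w,R@(w[:2]-p[:2]))
for n,uv,z in [("cup",(193,321),.05),("tin",(414,282),.05),("glass",(200,208),.05)]: print(n,ray(d,uv,z))
o=np.load if 0 else None
E
```

```text
[ 5.54292883e-01 -2.92971104e-02 -2.08975399e-01  6.09049921e+01] [-0.17  0.28 -0.12  0.28  0.3  -0.17 -0.01 -0.38]
[ 0.55369166 -0.02920383 -0.20898068] [-0.22  0.27 -0.08  0.26  0.35 -0.16 -0.06 -0.37]Traceback (most recent call last):
  File "<stdin>", line 13, in <module>
  File "h.py", line 6, in ray
    r=d["R"].T@np.linalg.solve(d["mtx"],[*uv,1.]);c=-d["R"].T@d["t"]
               ~~~~~~~~~~~~~~~^^^^^^^^^^^^^^^^^^^
    b, wrap = _makearray(b)
              ~~~~~~~~~~^^^
    new = asarray(a)
ValueError: setting an array element with a sequence. The requested array has an inhomogeneous shape after 1 dimensions. The detected shape was (2,) + inhomogeneous part.
```

```bash
cat >> h.py <<'E'
P=np.array([.5537,-.0292,-.209])
def w2h(p,X):
    X=np.array(X,float)-[p[0],p[1],0];c,s=np.cos(p[2]),np.sin(p[2])
    return np.array([c*X[0]+s*X[1],-s*X[0]+c*X[1],X[2]])
def where(p=None):
    from station import get_obs
    p=P if p is None else p
    o=get_obs();R=Ro.from_rotvec(o["tool_rot"]).as_matrix()
    print("t",round(o["t"],2),"holder mm",(w2h(p,o["tool_pos"])*1000).round(2),"yawerr",round(np.arctan2(R[1,0],R[0,0])-p[2],4),"z",R[:,2].round(3),"F",o["contact_force"].round(2),o["opening"])
    return o,R
E
python3 - <<'E'
from h import *;import pickle
d=pickle.load(open("top0.pkl","rb"))
c=lambda a:np.array(a)/6.4+[240,220]
for n,uv in dict(L=(222,391),R=(490,367)).items():
    w=ray(d,c(uv),.034);print(n,w,w2h(P,w)*1000)
for n,uv,z in [("cup",(193,321),.05),("tin",(414,282),.05),("glass",(200,208),.05)]: print(n,w2h(P,ray(d,uv,z)))
o,R=where()
T=h2w(P,[-.09,0,.25])[0];D=R.T@(T-o["tool_pos"]);print("shift/300",D/.3, "dist",np.linalg.norm(D))
yaw=np.arctan2(R[1,0],R[0,0]);print("turn z frac",-(P[2]-yaw)/np.pi)
E
```

```text
L [0.49019749 0.04526113 0.034     ] [-77.56994998  59.66515578  34.        ]
R [ 0.46867599 -0.0692466   0.034     ] [-74.86485031 -56.81607627  34.        ]
cup [-0.1759706   0.28291781  0.05      ]
tin [-0.10997786 -0.32199885  0.05      ]
glass [0.14634076 0.26080696 0.05      ]
t 0.1 holder mm [-240.24 -629.75  208.16] yawerr 0.5147 z [-0.     0.002 -1.   ] F [-0.48  0.44  0.51] 0.08548986169420601
shift/300 [ 1.46935893 -1.58089443 -0.13613447] dist 0.6487756092579491
turn z frac 0.16384411241861105
```

carry_out([
  [0,0,0.1638,0.56,-0.6,-0.13,1],
  [0,0,0.1638,0.56,-0.6,-0.13,1],
  [0,0,0.1638,0.56,-0.6,-0.13,1],
  [0,0,0.1638,0.56,-0.6,-0.13,1],
  [0,0,0.1638,0.56,-0.6,-0.13,1],
])

```text
t: 0.6
tool_pos: [0.2945, -0.3717, 0.248]
tool_rot: [-3.123, 0.33, 0.0]
contact_force: [1.0, -0.9, -0.1]
opening: 0.0123
grip_force: 0.0
```

```bash
python3 -c "
from h import *
where()"
```

```text
t 0.6 holder mm [-182.52 -388.82  247.98] yawerr -0.0015 z [-0.     0.001 -1.   ] F [ 0.98 -0.89 -0.14] 0.012287364426320488
```

carry_out([
  [0,0,0,0.1,-0.8,0,1],
  [0,0,0,0.1,-0.8,0,1],
  [0,0,0,0.1,-0.8,0,1],
  [0,0,0,0.1,-0.8,0,1],
  [0,0,0,0.1,-0.8,0,1],
])

```text
t: 1.1
tool_pos: [0.3733, -0.1428, 0.248]
tool_rot: [-3.124, 0.326, -0.001]
contact_force: [1.0, 0.7, 0.2]
opening: 0.0001
grip_force: 0.0
```

carry_out([
  [0,0,0,0.1,-0.45,0,1],
  [0,0,0,0.1,-0.45,0,1],
  [0,0,0,0.1,-0.45,0,1],
  [0,0,0,0.1,-0.45,0,1],
  [0,0,0,0.1,-0.45,0,1],
])

```text
t: 1.6
tool_pos: [0.4304, -0.0186, 0.2478]
tool_rot: [3.125, -0.324, -0.002]
contact_force: [-0.2, 0.3, -0.0]
opening: -0.0001
grip_force: 0.0
```

```bash
python3 -c "
from h import *
import cv2,pickle
from station import *
where()
d=get_image('wrist');pickle.dump(d,open('w1.pkl','wb'));cv2.imwrite('pics/w1.png',d['img'])
where()"
```

```text
t 1.6 holder mm [-122.83  -15.24  247.76] yawerr 0.0026 z [-0.001 -0.    -1.   ] F [-0.24  0.31 -0.03] -0.00011300194578051166
t 1.65 holder mm [-122.77  -16.05  247.86] yawerr 0.0006 z [-0.001 -0.    -1.   ] F [-0.06 -0.88 -0.03] -4.23510525307899e-05
```

View pics/w1.png

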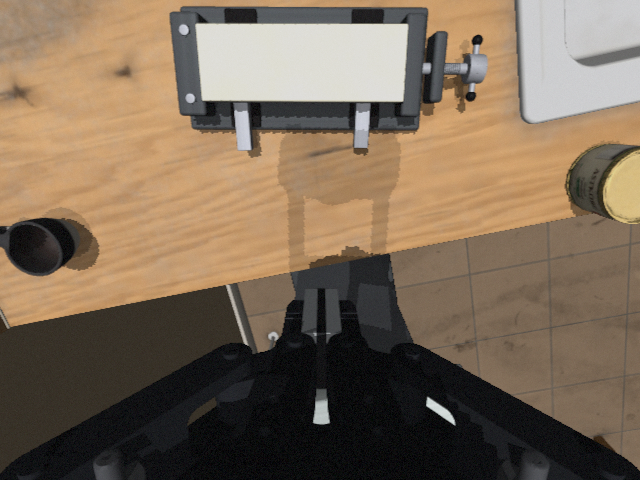

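The stone's corners are at (197,24), (407,24), (404,102) and (202,103). The near ends of the bars are at (244,150) and (361,148), and the fingertips at (321,300). I'll refine the pose from these.

```bash
python3 - <<'E'
from h import *;import pickle,cv2
dt=pickle.load(open("top0.pkl","rb"));dw=pickle.load(open("w1.pkl","rb"))
c=lambda *a:np.array(a)/6.4+[240,220]
st=c((137,135),(550,108),(558,248),(142,277))
g=cv2.cvtColor(dw["img"],6)
sw=cv2.cornerSubPix(g,np.float32([[197,24],[407,24],[404,102],[202,103]]).reshape(-1,1,2),(4,4),(-1,-1),(3,30,.01)).reshape(-1,2);print(sw)
def X(zl,zr): return np.array([[31,90,zl],[31,-90,zr],[-31,-90,zr],[-31,90,zl]])/1000
rw=lambda p:(proj(dw,h2w(p,X(p[3],p[4])))-sw).ravel()
rt=lambda p:(proj(dt,h2w(p,X(p[3],p[4])))-st).ravel()
r=least_squares(rw,[*P,62,62],x_scale=[.1,.1,.1,10,10]);p=r.x;print("wrist",p,r.fun.round(1))
r=least_squares(lambda p:np.r_[rw(p),rt(p)],[*P,62,62],x_scale=[.1,.1,.1,10,10]);print("both",r.x,r.fun.round(1))
for q in(p,r.x):
  for uv in((244.5,150),(361.5,148)): print((w2h(q,ray(dw,uv,.032))*1000).round(1))
  # bed near corners
  for uv in((193,129),(418,132)): print(" bed",(w2h(q,ray(dw,uv,.010))*1000).round(1))
E
```

```text
[[195.74963   22.747007]
 [407.0292    23.23144 ]
 [402.4123   101.262   ]
 [202.54016  100.44641 ]]
wrist [ 5.56207200e-01 -2.88717238e-02 -2.09964152e-01  5.80169564e+01
  5.89881817e+01] [-0.   0.1  0.3  0.1 -0.2 -0.2 -0.1 -0. ]
both [ 5.56125541e-01 -2.90686100e-02 -2.09017093e-01  5.84343843e+01
  5.81302493e+01] [ 0.   0.1  0.2  0.3 -0.1 -0.2  0.1  0.1 -0.3 -0.  -0.4 -0.   0.  -0.5
 -0.2 -0.8]
[-76.4  59.9  32. ]
[-74.  -57.7  32. ]
 bed [-56.7 117.   10. ]
 bed [ -58.9 -118.8   10. ]
[-76.3  60.2  32. ]
[-74.  -57.5  32. ]
 bed [-56.5 117.3  10. ]
 bed [ -59.  -118.5   10. ]
```

carry_out([
  [0,0,0,0.02,-0.25,0.3,1],
  [0,0,0,0.02,-0.25,0.55,1],
  [0,0,0,0.02,-0.25,0.7,1],
  [0,0,0,0.02,-0.25,0.74,1],
  [0,0,0,0.02,-0.25,0.74,1],
])

```text
t: 2.15
tool_pos: [0.4504, 0.0518, 0.0234]
tool_rot: [3.124, -0.331, -0.004]
contact_force: [-0.1, -0.3, -0.5]
opening: -0.0
grip_force: 0.0
```

```bash
sed -i 's/^P=.*/P=np.array([.5560,-.0290,-.2093])/' h.py; python3 -c "
from h import *
where()"
```

```text
t 2.15 holder mm [-120.05   57.05   23.36] yawerr -0.0021 z [-0.002 -0.    -1.   ] F [-0.11 -0.28 -0.53] -2.5841056165769022e-05
```

carry_out([
  [0,0,0,0.05,-0.01,-0.01,1],
  [0,0,0,0.09,-0.01,-0.01,1],
  [0,0,0,0.11,-0.01,-0.01,1],
  [0,0,0,0.12,-0.01,-0.01,1],
  [0,0,0,0.13,-0.01,-0.01,1],
])

```text
t: 2.65
tool_pos: [0.4918, 0.047, 0.0304]
tool_rot: [-3.124, 0.329, -0.003]
contact_force: [0.5, 0.0, -1.1]
opening: -0.0001
grip_force: 0.0
```

```bash
python3 -c "
from h import *
where()"
```

```text
t 2.65 holder mm [-78.63  60.97  30.39] yawerr -0.0006 z [ 0.002 -0.    -1.   ] F [ 0.48  0.01 -1.05] -0.0001084235793692734
```

carry_out([
  [0,0,0,0,0,0.013,1],
  [0,0,0,0.01,0,0.013,1],
  [0,0,0,0.01,0,0.013,1],
])

```text
t: 2.95
tool_pos: [0.4937, 0.047, 0.0253]
tool_rot: [3.124, -0.327, -0.0]
contact_force: [0.8, -0.0, -0.0]
opening: 0.0003
grip_force: 0.0
```

```bash
python3 -c "
from h import *
import cv2,pickle
from station import *
where()
d=get_image('wrist');pickle.dump(d,open('w2.pkl','wb'));cv2.imwrite('pics/w2.png',d['img'])
where()"
```

```text
t 2.95 holder mm [-76.78  61.41  25.32] yawerr 0.0006 z [-0. -0. -1.] F [ 0.78 -0.01 -0.01] 0.0003106427137441759
t 3.0 holder mm [-76.82  61.46  25.35] yawerr 0.0006 z [-0.  0. -1.] F [0.96 0.08 0.83] 0.0005221539422746008
```

View pics/w2.png

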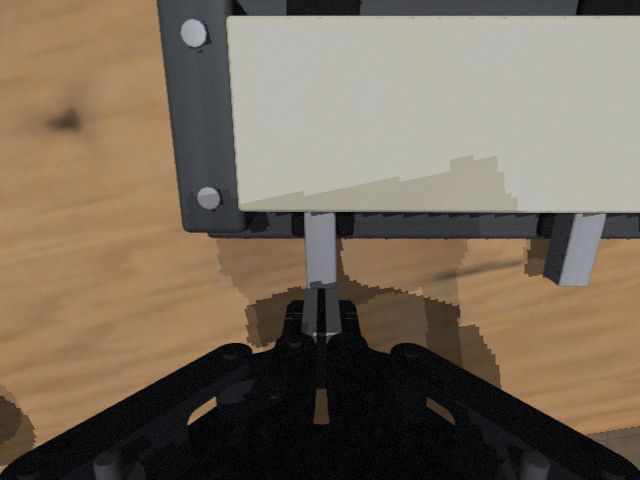

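```bash
python3 -c "
from h import *
import pickle
d=pickle.load(open('w2.pkl','rb'))
for uv,z in(((321,284),.034),((572,285),.020),((321,288),.034),((321,300),.0253)): print(uv,(w2h(P,ray(d,uv,z))*1000).round(1))
print(proj(d,h2w(P,np.array([[-.0768,.0615,.0253],[-.0668,.0615,.0253],[-.0658,.0615,.040]]))))
"
```

```text
(321, 284) [-72.   60.5  34. ]
(572, 285) [-78.9 -65.8  20. ]
(321, 288) [-74.   60.5  34. ]
(321, 300) [-84.6  60.5  25.3]
[[318.89324891 285.50107503]
 [318.86553516 266.40129791]
 [318.67569993 276.74051192]]
```

carry_out([
  [0,0,0,0.01,0,0,1],
  [0,0,0,0.02,0,0,1],
  [0,0,0,0.03,0,0,1],
  [0,0,0,0.04,0,0,1],
  [0,0,0,0.047,0,0,1],
])

```text
t: 3.5
tool_pos: [0.5079, 0.044, 0.0255]
tool_rot: [3.124, -0.327, 0.0]
contact_force: [0.3, 0.2, -0.4]
opening: -0.0001
grip_force: 0.0
```

```bash
python3 -c "
from h import *
import cv2,pickle
from station import *
where()
d=get_image('wrist');pickle.dump(d,open('w3.pkl','wb'))
where()
im=d['img'].copy()
cv2.imwrite('pics/w3.png',cv2.resize(im[180:320,220:420],None,fx=4,fy=4,interpolation=cv2.INTER_CUBIC))"
```

```text
t 3.5 holder mm [-62.22  61.42  25.47] yawerr 0.0004 z [ 0. -0. -1.] F [ 0.26  0.19 -0.44] -6.487081750035354e-05
t 3.55 holder mm [-62.    61.41  25.52] yawerr 0.0004 z [ 0. -0. -1.] F [0.6  0.14 1.02] -7.96274773946259e-05
```

View pics/w3.png

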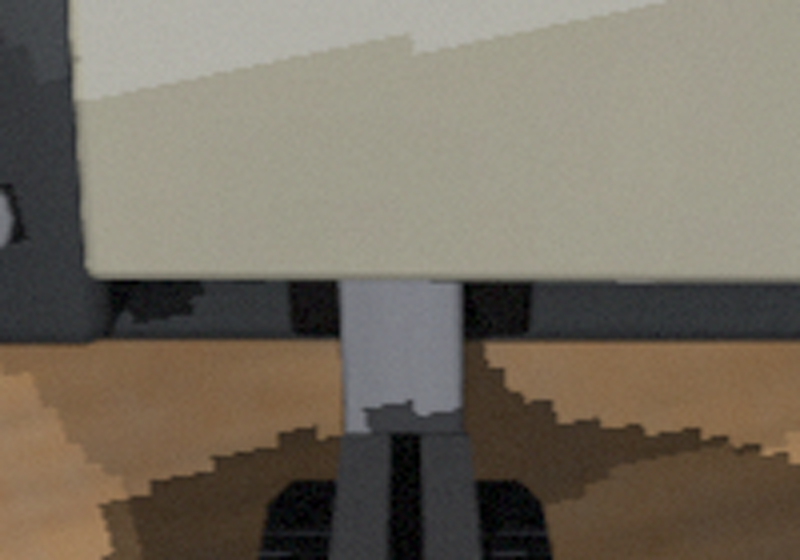

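```bash
python3 -c "
from h import *
import pickle
d=pickle.load(open('w3.pkl','rb'))
L=[[-31,60,56],[-31,60,58],[-31,60,62],[-56,60,20],[-56,60,15],[-56,60,0],[-50,60,34],[-60,60,34],[-62,61,25]]
for a,b in zip(L,proj(d,h2w(P,np.array(L)/1000))): print(a,b.round(1))
print('cam',w2h(P,-d['R'].T@d['t']),d['R'][2])
"
```

```text
[-31, 60, 56] [322.3 244.5]
[-31, 60, 58] [322.3 246.2]
[-31, 60, 62] [322.3 249.6]
[-56, 60, 20] [322.  269.3]
[-56, 60, 15] [322.  265.6]
[-56, 60, 0] [321.9 255.5]
[-50, 60, 34] [322.1 268.8]
[-60, 60, 34] [322.  288.8]
[-62, 61, 25] [319.9 284.6]
cam [0.01364331 0.06048605 0.18997132] [-0.29117776  0.06207542 -0.9546529 ]
```

carry_out([
  [0,0,0,0.01,0,0,1],
  [0,0,0,0.02,0,0,1],
  [0,0,0,0.03,0,0,1],
  [0,0,0,0.03,0,0,1],
  [0,0,0,0.03,0,0,1],
])

```text
t: 4.05
tool_pos: [0.5164, 0.0422, 0.0254]
tool_rot: [-3.124, 0.327, 0.0]
contact_force: [0.6, 0.8, -0.1]
opening: -0.0002
grip_force: 0.0
```

```bash
python3 -c "
from h import *
where()"
```

```text
t 4.05 holder mm [-53.57  61.42  25.38] yawerr 0.0004 z [-0.  0. -1.] F [ 0.6   0.77 -0.09] -0.0001752131220176621
```

carry_out([
  [0,0,0,-0.15,0,0,1],
  [0,0,0,-0.15,0.1,0,1],
  [0,0,0,-0.15,0.25,0,1],
  [0,0,0,-0.15,0.4,0,1],
  [0,0,0,-0.15,0.4,0,1],
])

```text
t: 4.55
tool_pos: [0.4468, -0.0696, 0.0257]
tool_rot: [3.122, -0.336, 0.001]
contact_force: [-0.3, 0.1, 0.2]
opening: 0.0004
grip_force: 0.0
```

carry_out([
  [0,0,0,0.05,0,0,1],
  [0,0,0,0.07,0,0,1],
  [0,0,0,0.085,0,0,1],
  [0,0,0,0.1,0,0,1],
  [0,0,0,0.11,0,0,1],
])

```text
t: 5.05
tool_pos: [0.4799, -0.0721, 0.0253]
tool_rot: [-3.125, 0.326, 0.001]
contact_force: [0.0, 0.0, 0.4]
opening: 0.0002
grip_force: 0.0
```

```bash
python3 -c "
from h import *
import cv2,pickle
from station import *
where()
d=get_image('wrist');pickle.dump(d,open('w4.pkl','wb'))
where()
cv2.imwrite('pics/w4.png',d['img'])"
```

```text
t 5.05 holder mm [-65.45 -58.01  25.28] yawerr 0.0016 z [-0.  0. -1.] F [0.01 0.01 0.41] 0.00021923799185177533
t 5.1 holder mm [-65.09 -58.14  25.4 ] yawerr 0.0013 z [ 0.  0. -1.] F [-0.45 -0.6   1.13] 0.00022406821832626027
```

View pics/w4.png

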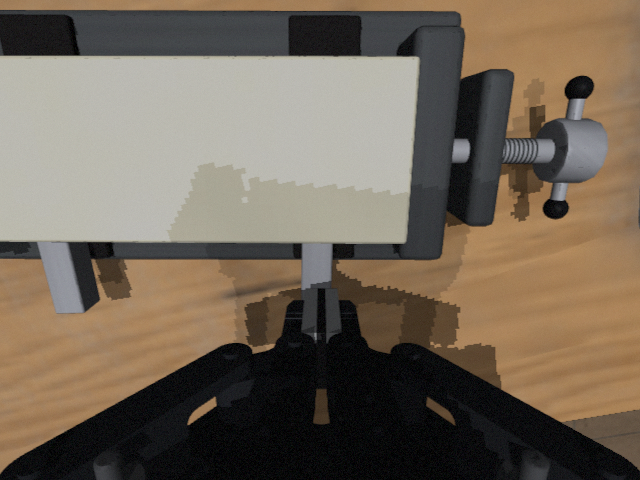

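```bash
python3 -c "
from h import *
import pickle,cv2
d=pickle.load(open('w4.pkl','rb'))
print('cam',w2h(P,-d['R'].T@d['t']))
for uv,z in(((68,312),.02),((68,312),.034),((47,312),.034),((50,242),.034),((30,57),.058),((30,57),.034),((317,242),.034),((317,289),.034)): print(uv,z,(w2h(P,ray(d,uv,z))*1000).round(1))
im=d['img']
cv2.imwrite('pics/w4c.png',cv2.resize(np.hstack([im[0:330,0:130],im[0:330,260:390]]),None,fx=1.8,fy=1.8,interpolation=cv2.INTER_CUBIC))"
```

```text
cam [ 0.01049645 -0.05891383  0.18975961]
(68, 312) 0.02 [-83.   71.4  20. ]
(68, 312) 0.034 [-75.3  60.6  34. ]
(47, 312) 0.034 [-75.3  70.6  34. ]
(50, 242) 0.034 [-40.5  61.5  34. ]
(30, 57) 0.058 [30.6 35.7 58. ]
(30, 57) 0.034 [34.3 52.9 34. ]
(317, 242) 0.034 [-40.3 -57.2  34. ]
(317, 289) 0.034 [-63.2 -57.1  34. ]
```

View pics/w4c.png

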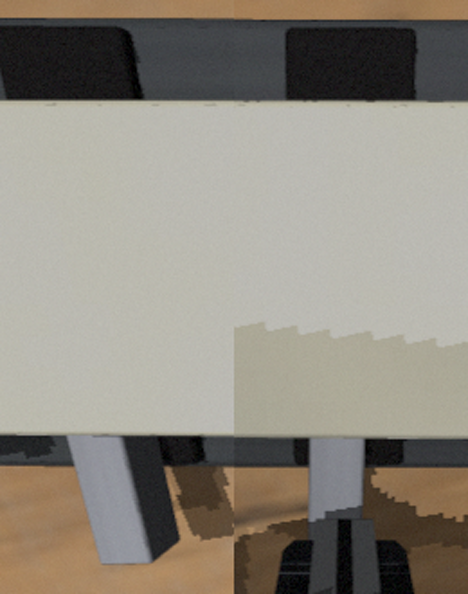

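The left bar's near end is still at about x = -75. Its top face ends at (56–84, 313) and nothing shows beyond the stone, so the fingers passed above it. I'll back off and go lower in small steps, watching the force.

carry_out([
  [0,0,0,-0.13,0,0,1],
  [0,0,0,-0.13,0,0,1],
  [0,0,0,-0.13,0,0.02,1],
  [0,0,0,-0.13,0,0.04,1],
  [0,0,0,-0.13,0,0.04,1],
])

```text
t: 5.6
tool_pos: [0.4417, -0.0646, 0.0128]
tool_rot: [-3.124, 0.327, 0.001]
contact_force: [0.6, -0.1, 0.2]
opening: -0.0002
grip_force: 0.0
```

```bash
python3 -c "
from h import *
import cv2,pickle
from station import *
o,R=where()
print(o['effort'].round(2))
d=get_image('wrist');pickle.dump(d,open('w5.pkl','wb'))
where()
s=get_image('scene');pickle.dump(s,open('s5.pkl','wb'))
print('TCP in scene px',proj(s,o['tool_pos']), 'in wrist',proj(d,o['tool_pos']))
u,v=proj(s,o['tool_pos'])[0].astype(int)
im=s['img'].copy()
a=im[v-60:v+40,u-70:u+70];a=cv2.resize(a,None,fx=4,fy=4,interpolation=cv2.INTER_CUBIC)
b=cv2.resize(d['img'][160:340,220:420],(444,400))
cv2.imwrite('pics/c5.png',np.hstack([a,b])[:,:800] if 0 else cv2.resize(np.hstack([a,b]),(800,320)))
"
```

```text
t 5.6 holder mm [-104.43  -58.54   12.78] yawerr 0.0006 z [-0.001  0.    -1.   ] F [ 0.56 -0.09  0.23] -0.00023433085385098746
[  0.   -24.58 -32.02   0.    -0.09   0.  ]
t 5.65 holder mm [-104.2   -58.61   13.14] yawerr 0.0005 z [-0.001  0.    -1.   ] F [-0.21  0.62  0.38] -0.00020765756626406988
TCP in scene px [[271.9735317  261.57851826]] in wrist [[319.01822644 285.46739429]]
```

View pics/c5.png

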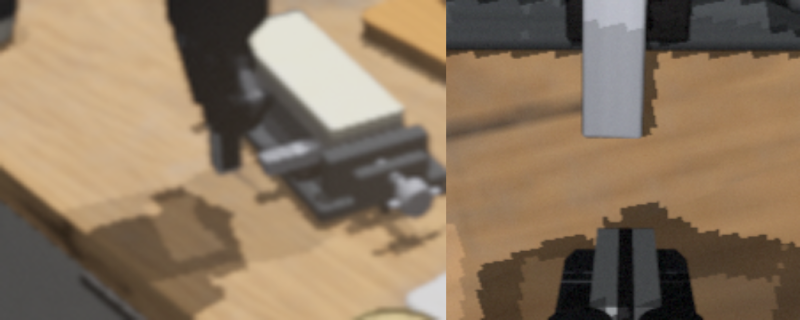

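In the scene crop the fingertip is at (227,170), about 12 mm higher than the reported TCP. The earlier pass therefore cleared the bar by roughly 3 mm. At the current height the tip is level with the bar, so I'll push now.

carry_out([
  [0,0,0,0.05,0,0,1],
  [0,0,0,0.09,0,0,1],
  [0,0,0,0.105,0,0,1],
  [0,0,0,0.12,0,0,1],
  [0,0,0,0.13,0,0,1],
])

```text
t: 6.2
tool_pos: [0.4799, -0.0727, 0.0134]
tool_rot: [-3.124, 0.327, 0.0]
contact_force: [-0.1, -0.2, 0.1]
opening: 0.0002
grip_force: 0.0
```

```bash
cat >> h.py <<'E'
def look(y,z=.034,x0=-.10,x1=-.03,name='wrist',save=None):
    "grey profile along holder line y at height z; strongest edges in x (mm)"
    from station import get_image
    import cv2,pickle
    d=get_image(name)
    if save: pickle.dump(d,open(save,'wb'))
    return edges(d,y,z,x0,x1)
def edges(d,y,z,x0,x1):
    import cv2
    g=cv2.cvtColor(d["img"],cv2.COLOR_BGR2GRAY).astype(np.float32)
    xs=np.arange(x0,x1,.0005);acc=0
    for dy in(-.004,-.002,0,.002,.004):
        q=proj(d,h2w(P,np.c_[xs,0*xs+y+dy,0*xs+z])).astype(np.float32)
        acc=acc+cv2.remap(g,q[:,0].reshape(1,-1),q[:,1].reshape(1,-1),1)[0]/5
    k=np.abs(acc[4:]-acc[:-4]);i=[j for j in range(2,len(k)-2) if k[j]==k[j-2:j+3].max() and k[j]>12]
    print([(round(xs[j+2]*1000,1),int(acc[j]),int(acc[j+4])) for j in i]);return d
E
python3 - <<'E'
from h import *;import pickle
d=pickle.load(open('w5.pkl','rb'));edges(d,-.0575,.034,-.1,-.03)
where();look(-.0575,save='w6.pkl');look(.060)
look(-.0575,x0=.02,x1=.07);where()
E
```

```text
[(np.float64(-95.0), 54, 90), (np.float64(-90.0), 107, 134), (np.float64(-72.0), 124, 151), (np.float64(-47.5), 159, 184), (np.float64(-39.5), 186, 109)]
t 6.2 holder mm [-65.36 -58.57  13.39] yawerr 0.0005 z [-0.  0. -1.] F [-0.12 -0.22  0.08] 0.00024591950024464854
[(np.float64(-80.0), 30, 71), (np.float64(-78.0), 71, 32), (np.float64(-56.5), 45, 129), (np.float64(-40.5), 126, 165)]
[(np.float64(-77.0), 142, 128), (np.float64(-75.0), 128, 147), (np.float64(-40.5), 141, 182)]
[(np.float64(35.0), 180, 23), (np.float64(49.0), 20, 125), (np.float64(51.0), 125, 0)]
t 6.35 holder mm [-65.72 -58.56  13.34] yawerr 0.0005 z [-0.  0. -1.] F [ 0.17 -0.67  0.39] 0.00020163819095399843
```

carry_out([
  [0,0,0,-0.13,0,0,1],
  [0,0,0,-0.13,0,0,1],
  [0,0,0,-0.13,0,0.03,1],
  [0,0,0,-0.13,0,0.05,1],
  [0,0,0,-0.13,0,0.06,1],
])

```text
t: 6.85
tool_pos: [0.4419, -0.0647, -0.0051]
tool_rot: [-3.124, 0.327, 0.0]
contact_force: [0.5, -0.5, 0.2]
opening: 0.0001
grip_force: 0.0
```

```bash
python3 - <<'E'
from h import *;import pickle,cv2
where();look(-.0575,save='w7.pkl')
for n in('w4','w5','w6','w7'):
    g=cv2.cvtColor(pickle.load(open(n+'.pkl','rb'))['img'],6);print(n,g[270:304:2,311:316].mean(1).astype(int), g[270:304:2,327:332].mean(1).astype(int))
E
```

```text
t 6.85 holder mm [-104.15  -58.64   -5.06] yawerr 0.0004 z [-0.  0. -1.] F [ 0.46 -0.53  0.2 ] 0.00014646698471548758
[(np.float64(-87.5), 59, 91), (np.float64(-83.5), 89, 134), (np.float64(-72.0), 126, 152), (np.float64(-48.0), 158, 185), (np.float64(-39.5), 187, 111)]
w4 [131 131 132 131 131 130 130  64  62  51  59  58  59  59  58  58  58] [117 114 117 114 113 108  60  58  57  48  59  59  59  59  58  58  58]
w5 [128 129 133 133 134 133 126 105  62  55  68  68  69  69  69  69  68] [134 135 129  66  65  64  63  63  63  55  68  68  70  68  70  70  68]
w6 [132 132 132 131 130 131 130 128 130  78  58  59  60  57  61  59  56] [112 111 110 109 109 108 107 105 104  56  58  59  58  59  59  60  59]
w7 [138 139 137 136 133 128  64  68  75  66  71  71  70  69  71  72  72] [138 136 131 130 129 126 102  66  68  58  72  71  70  70  72  69  70]
```

carry_out([
  [0,0,0,0,0,0.005,1],
  [0,0,0,0,0,0.01,1],
  [0,0,0,0,0,0.015,1],
  [0,0,0,0,0,0.02,1],
  [0,0,0,0,0,0.02,1],
])

```text
t: 7.4
tool_pos: [0.4414, -0.0646, -0.0108]
tool_rot: [-3.124, 0.327, 0.001]
contact_force: [-0.5, 1.2, -0.6]
opening: -0.0002
grip_force: 0.0
```

carry_out([
  [0,0,0,0,0,0.003,1],
  [0,0,0,0,0,0.007,1],
  [0,0,0,0,0,0.01,1],
  [0,0,0,0,0,0.013,1],
  [0,0,0,0,0,0.013,1],
])

```text
t: 7.9
tool_pos: [0.4414, -0.0645, -0.0147]
tool_rot: [-3.124, 0.327, 0.001]
contact_force: [0.1, 0.6, 0.6]
opening: 0.0
grip_force: 0.0
```

carry_out([
  [0,0,0,0,0,0.003,1],
  [0,0,0,0,0,0.007,1],
  [0,0,0,0,0,0.01,1],
  [0,0,0,0,0,0.013,1],
  [0,0,0,0,0,0.013,1],
])

```text
t: 8.4
tool_pos: [0.4414, -0.0646, -0.0185]
tool_rot: [-3.124, 0.327, 0.0]
contact_force: [0.9, -0.2, -0.4]
opening: 0.0001
grip_force: 0.0
```

carry_out([
  [0,0,0,0,0,0.003,1],
  [0,0,0,0,0,0.007,1],
  [0,0,0,0,0,0.01,1],
  [0,0,0,0,0,0.013,1],
  [0,0,0,0,0,0.013,1],
])

```text
t: 8.9
tool_pos: [0.4416, -0.0646, -0.022]
tool_rot: [-3.124, 0.327, 0.001]
contact_force: [-1.4, 1.0, 4.4]
opening: -0.0002
grip_force: 2.1
```

Touch-down on the worktop came at TCP z = -22 mm, so the true tip is 22 mm above the reported TCP. I'll raise it to tip z ≈ 26 mm and push the right bar.

carry_out([
  [0,0,0,0,0,-0.09,1],
  [0,0,0,0,0,-0.09,1],
  [0,0,0,0.04,0,-0.09,1],
  [0,0,0,0.06,0,-0.09,1],
  [0,0,0,0.075,0,-0.09,1],
])

```text
t: 9.4
tool_pos: [0.4632, -0.0692, 0.0042]
tool_rot: [-3.124, 0.327, 0.003]
contact_force: [-3.2, -0.1, 2.6]
opening: 0.0004
grip_force: 1.6
```

carry_out([
  [0,0,0,0.01,0,0,1],
  [0,0,0,0.02,0,0,1],
  [0,0,0,0.03,0,0,1],
  [0,0,0,0.04,0,0,1],
  [0,0,0,0.05,0,0,1],
])

```text
t: 9.9
tool_pos: [0.4784, -0.0724, 0.0045]
tool_rot: [-3.124, 0.327, -0.0]
contact_force: [-0.8, 0.6, -0.1]
opening: -0.0002
grip_force: 0.4
```

```bash
python3 - <<'E'
from h import *;import pickle,cv2
where();look(-.0575,save='w8.pkl');look(-.0575,x0=.02,x1=.07);where()
g=cv2.cvtColor(pickle.load(open('w8.pkl','rb'))['img'],6);print(g[270:304:2,311:316].mean(1).astype(int))
E
```

```text
t 9.9 holder mm [-66.88 -58.54   4.5 ] yawerr 0.0005 z [ 0.  0. -1.] F [-0.76  0.57 -0.11] -0.00016760944371206412
[(np.float64(-76.0), 23, 66), (np.float64(-74.0), 66, 35), (np.float64(-55.5), 47, 125), (np.float64(-41.0), 122, 163)]
[(np.float64(35.0), 180, 140), (np.float64(37.0), 140, 171), (np.float64(44.0), 172, 22), (np.float64(47.5), 24, 0)]
t 10.0 holder mm [-66.39 -58.61   4.83] yawerr 0.0005 z [ 0.001 -0.    -1.   ] F [-0.13 -0.12 -0.1 ] -4.023886307993038e-05
[128 127 127 127 127 127 127 127 126 125 110  57  59  58  58  58  59]
```

carry_out([
  [0,0,0,0.006,0,0,1],
  [0,0,0,0.012,0,0,1],
  [0,0,0,0.0175,0,0,1],
  [0,0,0,0.0175,0,0,1],
])

```text
t: 10.4
tool_pos: [0.4837, -0.0735, 0.0048]
tool_rot: [3.124, -0.327, 0.001]
contact_force: [-0.9, 0.1, -0.3]
opening: 0.0
grip_force: 0.4
```

```bash
python3 - <<'E'
from h import *;import pickle,cv2
where();d=look(-.0575,save='w9.pkl');edges(d,-.0575,.034,.02,.07)
edges(d,-.0575,.060,-.05,-.02);edges(d,-.0575,.060,.015,.05);
edges(d,-.03,.020,-.075,-.03);edges(d,-.03,.020,.03,.07);
E
```

```text
t 10.4 holder mm [-61.44 -58.58   4.8 ] yawerr 0.0005 z [ 0.001 -0.    -1.   ] F [-0.94  0.13 -0.27] 2.2060408377506178e-05
[(np.float64(-98.0), 32, 9), (np.float64(-75.0), 8, 22), (np.float64(-71.0), 31, 66), (np.float64(-69.0), 66, 36), (np.float64(-49.5), 48, 123), (np.float64(-42.5), 121, 161)]
[(np.float64(33.5), 179, 149), (np.float64(35.5), 149, 167), (np.float64(48.5), 169, 54), (np.float64(51.5), 129, 0)]
[(np.float64(-40.5), 41, 57), (np.float64(-37.5), 59, 123), (np.float64(-31.5), 120, 161)]
[(np.float64(30.0), 179, 160), (np.float64(42.0), 170, 59), (np.float64(45.5), 129, 0)]
[(np.float64(-69.0), 52, 40), (np.float64(-65.5), 42, 68), (np.float64(-63.5), 68, 106), (np.float64(-53.5), 115, 44), (np.float64(-49.0), 54, 157)]
[(np.float64(36.5), 175, 66), (np.float64(56.0), 129, 0)]
```

The right bar is centred: its ends are at -49.5 and +48.5, and the stone's edges at -31.5 and +30.0. Now the left bar.

carry_out([
  [0,0,0,-0.15,0,0,1],
  [0,0,0,-0.15,-0.05,0,1],
  [0,0,0,-0.15,-0.2,0,1],
  [0,0,0,-0.15,-0.35,0,1],
  [0,0,0,-0.15,-0.397,0,1],
])

```text
t: 10.95
tool_pos: [0.465, 0.0552, 0.0052]
tool_rot: [-3.124, 0.323, -0.004]
contact_force: [0.9, 0.2, 0.2]
opening: 0.0002
grip_force: 0.0
```

carry_out([
  [0,0,0,0,0,0,1],
  [0,0,0,0.04,0,0,1],
  [0,0,0,0.06,0,0,1],
  [0,0,0,0.07,0,0,1],
  [0,0,0,0.08,0,0,1],
])

```text
t: 11.45
tool_pos: [0.4874, 0.0466, 0.0046]
tool_rot: [-3.124, 0.33, 0.002]
contact_force: [-2.3, 0.4, 1.4]
opening: 0.0002
grip_force: 1.2
```

carry_out([
  [0,0,0,0.01,0,0,1],
  [0,0,0,0.02,0,0,1],
  [0,0,0,0.03,0,0,1],
  [0,0,0,0.04,0,0,1],
  [0,0,0,0.05,0,0,1],
])

```text
t: 11.95
tool_pos: [0.5024, 0.0443, 0.0046]
tool_rot: [3.124, -0.327, 0.0]
contact_force: [-2.0, 0.0, 0.9]
opening: -0.0003
grip_force: 0.7
```

```bash
cat > m.py <<'E'
from h import *;import sys
y=float(sys.argv[1])
where();d=look(y,save='last.pkl');edges(d,y,.034,.02,.07)
edges(d,y,.060,-.05,-.02);edges(d,y,.060,.015,.05)
E
python3 m.py .0605
```

```text
t 11.95 holder mm [-67.65  60.53   4.63] yawerr 0.0005 z [ 0. -0. -1.] F [-2.04  0.01  0.92] -0.0003034021114125479
[(np.float64(-77.0), 33, 77), (np.float64(-75.0), 77, 34), (np.float64(-56.5), 34, 120), (np.float64(-40.0), 117, 154)]
[(np.float64(35.0), 175, 151), (np.float64(37.0), 151, 165), (np.float64(42.5), 167, 22), (np.float64(45.0), 25, 0), (np.float64(46.5), 24, 0)]
[(np.float64(-43.5), 38, 121), (np.float64(-30.5), 118, 154)]
[(np.float64(30.0), 175, 155), (np.float64(36.0), 167, 23), (np.float64(38.5), 23, 0)]
```

carry_out([
  [0,0,0,0.007,0,0,1],
  [0,0,0,0.014,0,0,1],
  [0,0,0,0.0215,0,0,1],
  [0,0,0,0.0215,0,0,1],
])

```text
t: 12.4
tool_pos: [0.5091, 0.0429, 0.0048]
tool_rot: [3.124, -0.327, 0.002]
contact_force: [0.0, 0.5, -0.3]
opening: 0.0002
grip_force: 0.0
```

```bash
python3 m.py .0605
```

```text
t 12.4 holder mm [-60.8   60.54   4.81] yawerr 0.0005 z [ 0.001 -0.    -1.   ] F [ 0.03  0.45 -0.35] 0.00017978894364973567
[(np.float64(-97.0), 26, 9), (np.float64(-72.0), 15, 35), (np.float64(-70.5), 34, 57), (np.float64(-68.5), 57, 33), (np.float64(-49.5), 36, 119), (np.float64(-42.0), 113, 150)]
[(np.float64(33.5), 171, 137), (np.float64(35.5), 137, 161), (np.float64(49.0), 163, 57), (np.float64(52.0), 124, 0)]
[(np.float64(-37.5), 37, 117), (np.float64(-31.0), 116, 151)]
[(np.float64(30.0), 171, 148), (np.float64(42.0), 163, 66), (np.float64(45.0), 123, 0)]
```

carry_out([
  [0,0,0,-0.04,0,0,1],
  [0,0,0,-0.04,0,-0.1,1],
  [0,0,0,-0.04,0,-0.185,1],
  [0,0,0,-0.04,0,-0.185,1],
  [0,0,0,0.08,0,-0.185,1],
])

```text
t: 12.95
tool_pos: [0.5286, 0.0389, 0.0593]
tool_rot: [-3.125, 0.325, 0.004]
contact_force: [1.0, 0.5, 0.7]
opening: -0.0004
grip_force: 0.0
```

carry_out([
  [0,0,0,0.12,0,0,1],
  [0,0,0,0.12,0,0,1],
  [0,0,0,0.12,0,0.02,1],
  [0,0,0,0.12,0,0.04,1],
  [0,0,0,0.12,0,0.04,1],
])

```text
t: 13.45
tool_pos: [0.5647, 0.031, 0.0461]
tool_rot: [3.124, -0.327, -0.006]
contact_force: [-0.2, 0.0, -0.0]
opening: 0.0003
grip_force: 0.0
```

```bash
python3 -c "
from h import *
where()"
```

```text
t 13.45 holder mm [-3.91 60.46 46.09] yawerr 0.0008 z [-0.004  0.    -1.   ] F [-0.17  0.01 -0.03] 0.0002753983020410475
```

carry_out([
  [0,0,0,0,0,0.004,1],
  [0,0,0,0,0,0.008,1],
  [0,0,0,0,0,0.012,1],
  [0,0,0,0,0,0.016,1],
  [0,0,0,0,0,0.02,1],
])

```text
t: 13.95
tool_pos: [0.5673, 0.0305, 0.0423]
tool_rot: [-3.124, 0.327, -0.0]
contact_force: [-0.2, -0.1, -0.2]
opening: 0.0
grip_force: 0.0
```

```bash
python3 -c "
from h import *
where()"
```

```text
t 13.95 holder mm [-1.34 60.59 42.29] yawerr 0.0005 z [ 0.  0. -1.] F [-0.19 -0.08 -0.22] 6.146880796731093e-06
```

carry_out([
  [0,0,0,0,0,0.003,1],
  [0,0,0,0,0,0.006,1],
  [0,0,0,0,0,0.009,1],
  [0,0,0,0,0,0.01,1],
])

```text
t: 14.35
tool_pos: [0.5673, 0.0305, 0.0404]
tool_rot: [3.124, -0.327, -0.001]
contact_force: [-3.8, -0.1, 8.2]
opening: 0.0002
grip_force: 3.8
```

carry_out([
  [0,0,0,0,0,0.002,1],
  [0,0,0,0,0,0.004,1],
  [0,0,0,0,0,0.004,1],
])

```text
t: 14.65
tool_pos: [0.5673, 0.0305, 0.0392]
tool_rot: [3.124, -0.327, -0.001]
contact_force: [-3.2, 0.1, 7.6]
opening: 0.0001
grip_force: 3.5
```

carry_out([
  [0,0,0,0,0,0.002,1],
  [0,0,0,0,0,0.004,1],
  [0,0,0,0,0,0.006,1],
  [0,0,0,0,0,0.006,1],
])

```text
t: 15.05
tool_pos: [0.5673, 0.0305, 0.0374]
tool_rot: [3.124, -0.327, -0.001]
contact_force: [-4.3, -0.0, 6.1]
opening: 0.0002
grip_force: 3.5
```

carry_out([
  [0,0,0,0,0,0.002,1],
  [0,0,0,0,0,0.004,1],
  [0,0,0,0,0,0.004,1],
])

```text
t: 15.35
tool_pos: [0.5673, 0.0305, 0.0362]
tool_rot: [3.124, -0.327, -0.001]
contact_force: [-4.1, -0.0, 6.9]
opening: -0.0003
grip_force: 3.5
```

carry_out([
  [0,0,0,0,0,0.002,1],
  [0,0,0,0,0,0.004,1],
  [0,0,0,0,0,0.004,1],
])

```text
t: 15.65
tool_pos: [0.5673, 0.0305, 0.0352]
tool_rot: [3.124, -0.327, -0.001]
contact_force: [-5.1, -0.4, 8.8]
opening: 0.0
grip_force: 4.2
```

carry_out([
  [0,0,0,0,0,0.002,1],
  [0,0,0,0,0,0.004,1],
  [0,0,0,0,0,0.004,1],
])

```text
t: 15.95
tool_pos: [0.5673, 0.0305, 0.035]
tool_rot: [3.124, -0.327, -0.002]
contact_force: [-8.1, 0.2, 12.6]
opening: -0.0001
grip_force: 6.7
```

Left has seated at TCP z of about 35. Now the right side.

carry_out([
  [0,0,0,0,0,-0.05,1],
  [0,0,0,0,0.1,-0.05,1],
  [0,0,0,0,0.25,-0.05,1],
  [0,0,0,0,0.4,-0.05,1],
  [0,0,0,0,0.4,-0.05,1],
])

```text
t: 16.45
tool_pos: [0.5421, -0.091, 0.0484]
tool_rot: [3.122, -0.335, 0.002]
contact_force: [-0.4, 0.1, 0.1]
opening: -0.0001
grip_force: 0.0
```

carry_out([
  [0,0,0,-0.003,0,0.003,1],
  [0,0,0,-0.003,0,0.007,1],
  [0,0,0,-0.003,0,0.01,1],
  [0,0,0,-0.003,0,0.013,1],
  [0,0,0,-0.003,0,0.015,1],
])

```text
t: 16.95
tool_pos: [0.5415, -0.0858, 0.0429]
tool_rot: [-3.125, 0.325, 0.0]
contact_force: [0.9, -1.0, 0.4]
opening: 0.0
grip_force: 0.0
```

```bash
python3 -c "
from h import *
where()"
```

```text
t 16.95 holder mm [ -2.39 -58.63  42.87] yawerr 0.0018 z [-0.  0. -1.] F [ 0.87 -0.98  0.42] 2.4275229343955902e-05
```

carry_out([
  [0,0,0,0,0,0.003,1],
  [0,0,0,0,0,0.006,1],
  [0,0,0,0,0,0.009,1],
  [0,0,0,0,0,0.009,1],
])

```text
t: 17.35
tool_pos: [0.5413, -0.0867, 0.0402]
tool_rot: [-3.124, 0.327, 0.0]
contact_force: [-0.2, -0.3, -0.2]
opening: -0.0001
grip_force: 0.0
```

carry_out([
  [0,0,0,0,0,0.002,1],
  [0,0,0,0,0,0.004,1],
  [0,0,0,0,0,0.004,1],
])

```text
t: 17.65
tool_pos: [0.5414, -0.0867, 0.0391]
tool_rot: [-3.124, 0.327, 0.0]
contact_force: [0.7, 0.6, -0.2]
opening: -0.0002
grip_force: 0.0
```

carry_out([
  [0,0,0,0,0,0.002,1],
  [0,0,0,0,0,0.004,1],
  [0,0,0,0,0,0.006,1],
  [0,0,0,0,0,0.006,1],
])

```text
t: 18.05
tool_pos: [0.5414, -0.0866, 0.0373]
tool_rot: [-3.124, 0.327, 0.0]
contact_force: [0.4, 0.0, 1.0]
opening: -0.0001
grip_force: 0.0
```

carry_out([
  [0,0,0,0,0,0.002,1],
  [0,0,0,0,0,0.004,1],
  [0,0,0,0,0,0.004,1],
])

```text
t: 18.35
tool_pos: [0.5415, -0.0867, 0.0364]
tool_rot: [3.124, -0.327, 0.0]
contact_force: [-1.2, 0.1, 0.7]
opening: -0.0002
grip_force: 0.8
```

carry_out([
  [0,0,0,0,0,0.002,1],
  [0,0,0,0,0,0.004,1],
  [0,0,0,0,0,0.004,1],
])

```text
t: 18.65
tool_pos: [0.5415, -0.0868, 0.0362]
tool_rot: [3.124, -0.327, -0.001]
contact_force: [-4.0, 0.9, 7.8]
opening: -0.0001
grip_force: 3.9
```

carry_out([
  [0,0,0,0,0,0.002,1],
  [0,0,0,0,0,0.004,1],
  [0,0,0,0,0,0.004,1],
])

```text
t: 18.95
tool_pos: [0.5415, -0.0869, 0.0356]
tool_rot: [3.124, -0.327, -0.001]
contact_force: [-6.3, 1.0, 11.6]
opening: -0.0001
grip_force: 5.5
```

carry_out([
  [0,0,0,-0.002,0,0.002,1],
  [0,0,0,-0.004,0,0.004,1],
  [0,0,0,-0.004,0,0.004,1],
])

```text
t: 19.25
tool_pos: [0.5416, -0.087, 0.0353]
tool_rot: [3.124, -0.327, 0.003]
contact_force: [-3.7, 0.6, 11.9]
opening: 0.0004
grip_force: 6.0
```

carry_out([
  [0,0,0,-0.002,0,0.002,1],
  [0,0,0,-0.004,0,0.004,1],
  [0,0,0,-0.004,0,0.004,1],
])

```text
t: 19.55
tool_pos: [0.5416, -0.087, 0.0351]
tool_rot: [3.123, -0.327, 0.008]
contact_force: [-3.2, 0.9, 14.5]
opening: -0.0002
grip_force: 7.2
```

carry_out([
  [0,0,0,-0.002,0,0.002,1],
  [0,0,0,-0.004,0,0.004,1],
  [0,0,0,-0.004,0,0.004,1],
])

```text
t: 19.85
tool_pos: [0.5416, -0.087, 0.035]
tool_rot: [3.123, -0.327, 0.012]
contact_force: [-2.0, 0.2, 16.9]
opening: -0.0003
grip_force: 8.4
```

carry_out([
  [0,0,0,-0.001,0,0.002,1],
  [0,0,0,-0.001,0,0.003,1],
  [0,0,0,-0.001,0,0.003,1],
])

```text
t: 20.15
tool_pos: [0.5417, -0.0871, 0.0349]
tool_rot: [3.123, -0.327, 0.012]
contact_force: [-3.6, 1.3, 20.9]
opening: -0.0002
grip_force: 10.2
```

Right pressed at 21 N. Going back to the left for its final firm press.

carry_out([
  [0,0,0,0,0,-0.05,1],
  [0,0,0,0.016,-0.1,-0.05,1],
  [0,0,0,0.016,-0.25,-0.05,1],
  [0,0,0,0.016,-0.397,-0.05,1],
  [0,0,0,0.016,-0.397,-0.05,1],
])

```text
t: 20.65
tool_pos: [0.5674, 0.0338, 0.0444]
tool_rot: [-3.124, 0.32, -0.0]
contact_force: [-0.7, -0.1, -0.2]
opening: 0.0
grip_force: 0.0
```

carry_out([
  [0,0,0,0,0,0.0,1],
  [0,0,0,0,0,0.005,1],
  [0,0,0,0,0,0.01,1],
  [0,0,0,0,0,0.015,1],
  [0,0,0,0,0,0.015,1],
])

```text
t: 21.15
tool_pos: [0.5667, 0.0289, 0.0394]
tool_rot: [3.124, -0.329, -0.001]
contact_force: [0.2, -0.0, 0.6]
opening: -0.0002
grip_force: 0.0
```

```bash
python3 -c "
from h import *
where()"
```

```text
t 21.15 holder mm [-1.6  58.86 39.38] yawerr -0.0007 z [-0.001  0.    -1.   ] F [ 0.17 -0.01  0.55] -0.00016336333576878048
```

carry_out([
  [0,0,0,0,-0.004,0.004,1],
  [0,0,0,0,-0.004,0.007,1],
  [0,0,0,0,-0.004,0.01,1],
  [0,0,0,0,-0.004,0.012,1],
  [0,0,0,0,-0.004,0.012,1],
])

```text
t: 21.65
tool_pos: [0.5672, 0.0309, 0.0361]
tool_rot: [3.124, -0.327, -0.0]
contact_force: [-0.0, -0.1, -0.2]
opening: 0.0001
grip_force: 0.0
```

carry_out([
  [0,0,0,0,0,0.002,1],
  [0,0,0,-0.002,0,0.004,1],
  [0,0,0,-0.003,0,0.006,1],
  [0,0,0,-0.003,0,0.006,1],
])

```text
t: 22.05
tool_pos: [0.567, 0.0309, 0.0352]
tool_rot: [3.124, -0.327, 0.002]
contact_force: [-0.2, 0.5, 4.3]
opening: -0.0002
grip_force: 2.0
```

carry_out([
  [0,0,0,-0.002,0,0.003,1],
  [0,0,0,-0.004,0,0.006,1],
  [0,0,0,-0.005,0,0.008,1],
  [0,0,0,-0.005,0,0.008,1],
])

```text
t: 22.45
tool_pos: [0.5671, 0.0309, 0.0351]
tool_rot: [3.124, -0.327, 0.007]
contact_force: [-2.4, -1.1, 12.3]
opening: -0.0005
grip_force: 6.3
```

carry_out([
  [0,0,0,-0.002,0,0.003,1],
  [0,0,0,-0.003,0,0.005,1],
  [0,0,0,-0.003,0,0.005,1],
])

```text
t: 22.75
tool_pos: [0.5672, 0.031, 0.035]
tool_rot: [3.124, -0.327, 0.01]
contact_force: [-3.0, -2.4, 17.5]
opening: 0.0001
grip_force: 8.6
```

carry_out([
  [0,0,0,-0.001,0,0.002,1],
  [0,0,0,-0.001,0,0.002,1],
])

```text
t: 22.95
tool_pos: [0.5672, 0.031, 0.0349]
tool_rot: [3.124, -0.327, 0.01]
contact_force: [-4.4, -1.3, 19.8]
opening: 0.0001
grip_force: 9.6
```

```bash
python3 -c "
from h import *
where()"
```

```text
t 22.95 holder mm [-1.53 61.01 34.9 ] yawerr 0.0007 z [ 0.007 -0.001 -1.   ] F [-4.37 -1.31 19.79] 9.424276797068169e-05
```

carry_out([
  [0,0,0,0,0,-0.045,1],
  [0,0,0,0.014,0.1,-0.045,1],
  [0,0,0,0.014,0.25,-0.045,1],
  [0,0,0,0.014,0.4,-0.045,1],
  [0,0,0,0.014,0.4,-0.045,1],
])

```text
t: 23.45
tool_pos: [0.5418, -0.0905, 0.0431]
tool_rot: [3.122, -0.335, -0.001]
contact_force: [0.7, 0.3, -0.1]
opening: 0.0002
grip_force: 0.0
```

carry_out([
  [0,0,0,0,0,0.0,1],
  [0,0,0,0,0,0.005,1],
  [0,0,0,0,0,0.01,1],
  [0,0,0,0,0,0.014,1],
  [0,0,0,0,0,0.014,1],
])

```text
t: 23.95
tool_pos: [0.5428, -0.0859, 0.0388]
tool_rot: [-3.125, 0.325, 0.001]
contact_force: [-0.7, -0.1, -0.5]
opening: 0.0001
grip_force: 0.0
```

```bash
python3 -c "
from h import *
where()"
```

```text
t 23.95 holder mm [ -1.06 -58.34  38.8 ] yawerr 0.0018 z [-0.001  0.    -1.   ] F [-0.67 -0.09 -0.51] 9.147120321118992e-05
```

carry_out([
  [0,0,0,0,0,0.004,1],
  [0,0,0,0,0,0.007,1],
  [0,0,0,0,0,0.01,1],
  [0,0,0,-0.002,0,0.013,1],
  [0,0,0,-0.002,0,0.013,1],
])

```text
t: 24.45
tool_pos: [0.5424, -0.0866, 0.0353]
tool_rot: [3.124, -0.328, 0.0]
contact_force: [0.3, -0.3, 0.8]
opening: 0.0001
grip_force: 0.0
```

carry_out([
  [0,0,0,-0.001,0,0.002,1],
  [0,0,0,-0.003,0,0.004,1],
  [0,0,0,-0.004,0,0.006,1],
  [0,0,0,-0.004,0,0.006,1],
])

```text
t: 24.85
tool_pos: [0.5424, -0.0867, 0.0352]
tool_rot: [3.124, -0.327, 0.004]
contact_force: [-2.2, 0.8, 5.6]
opening: -0.0001
grip_force: 3.3
```

carry_out([
  [0,0,0,-0.002,0,0.003,1],
  [0,0,0,-0.004,0,0.006,1],
  [0,0,0,-0.005,0,0.008,1],
  [0,0,0,-0.005,0,0.008,1],
])

```text
t: 25.25
tool_pos: [0.5425, -0.0867, 0.035]
tool_rot: [3.124, -0.327, 0.009]
contact_force: [-3.5, 1.0, 14.5]
opening: -0.0
grip_force: 7.4
```

carry_out([
  [0,0,0,-0.002,0,0.003,1],
  [0,0,0,-0.002,0,0.004,1],
  [0,0,0,-0.002,0,0.004,1],
])

```text
t: 25.55
tool_pos: [0.5426, -0.0867, 0.0349]
tool_rot: [3.123, -0.327, 0.01]
contact_force: [-4.5, 1.5, 18.8]
opening: -0.0001
grip_force: 9.6
```

Both ends have been pressed at 19–20 N. I'll move to the front of the left bar for the check nudge.

carry_out([
  [0,0,0,0,0,-0.1,1],
  [0,0,0,-0.08,-0.1,-0.1,1],
  [0,0,0,-0.18,-0.2,-0.1,1],
  [0,0,0,-0.28,-0.3,-0.1,1],
  [0,0,0,-0.32,-0.397,-0.1,1],
])

```text
t: 26.05
tool_pos: [0.4674, 0.0519, 0.059]
tool_rot: [-3.124, 0.328, 0.003]
contact_force: [0.4, 0.9, -0.5]
opening: -0.0002
grip_force: 0.0
```

carry_out([
  [0,0,0,0,0,0.05,1],
  [0,0,0,0,0,0.15,1],
  [0,0,0,0,0,0.18,1],
  [0,0,0,0,0,0.18,1],
  [0,0,0,0,0,0.18,1],
])

```text
t: 26.55
tool_pos: [0.4703, 0.0503, 0.0064]
tool_rot: [-3.124, 0.328, -0.001]
contact_force: [-0.1, 0.6, -0.1]
opening: -0.0002
grip_force: 0.0
```

```bash
cat > n.py <<'E'
from h import *
where();d=look(.0605,save='last.pkl')
edges(d,.0605,.034,.02,.07);edges(d,-.058,.034,-.1,-.03);edges(d,-.058,.034,.02,.07)
edges(d,.0605,.057,-.04,-.02);edges(d,.0605,.057,.015,.05)
E
python3 n.py
```

```text
t 26.55 holder mm [-100.27   59.78    6.42] yawerr 0.0001 z [ 0.  0. -1.] F [-0.14  0.64 -0.14] -0.0001983606229225814
[(np.float64(-88.0), 50, 99), (np.float64(-83.5), 93, 133), (np.float64(-52.5), 127, 35), (np.float64(-49.0), 23, 151), (np.float64(-46.5), 153, 183), (np.float64(-37.5), 181, 111)]
[]
[(np.float64(-53.0), 119, 38), (np.float64(-50.0), 40, 135), (np.float64(-47.5), 136, 101), (np.float64(-38.5), 84, 41), (np.float64(-32.5), 38, 53)]
[]
[(np.float64(-35.0), 181, 105), (np.float64(-30.5), 105, 207)]
[]
```

carry_out([
  [0,0,0,0.06,0,0,1],
  [0,0,0,0.1,0,0,1],
  [0,0,0,0.118,0,0,1],
  [0,0,0,0.123,0,0,1],
  [0,0,0,0.123,0,0,1],
])

```text
t: 27.1
tool_pos: [0.5061, 0.0428, 0.006]
tool_rot: [-3.124, 0.328, 0.0]
contact_force: [0.2, 0.3, -0.2]
opening: -0.0001
grip_force: 0.0
```

carry_out([
  [0,0,0,0.002,0,0,1],
  [0,0,0,0.004,0,0,1],
  [0,0,0,0.006,0,0,1],
  [0,0,0,0.007,0,0,1],
  [0,0,0,0.007,0,0,1],
])

```text
t: 27.6
tool_pos: [0.508, 0.0425, 0.0059]
tool_rot: [-3.124, 0.327, 0.0]
contact_force: [0.3, -0.5, 0.5]
opening: 0.0
grip_force: 0.0
```

```bash
python3 -c "
from h import *
where()"
```

```text
t 27.6 holder mm [-61.77  59.97   5.9 ] yawerr 0.0005 z [-0.  0. -1.] F [ 0.34 -0.45  0.46] 1.020918420297929e-07
```

carry_out([
  [0,0,0,0.001,0,0,1],
  [0,0,0,0.002,0,0,1],
  [0,0,0,0.003,0,0,1],
  [0,0,0,0.004,0,0,1],
  [0,0,0,0.004,0,0,1],
])

```text
t: 28.1
tool_pos: [0.5089, 0.0423, 0.0058]
tool_rot: [-3.124, 0.327, 0.001]
contact_force: [-1.2, -0.2, 1.4]
opening: -0.0002
grip_force: 0.9
```

carry_out([
  [0,0,0,0.001,0,0,1],
  [0,0,0,0.002,0,0,1],
  [0,0,0,0.002,0,0,1],
])

```text
t: 28.4
tool_pos: [0.509, 0.0423, 0.0057]
tool_rot: [-3.124, 0.327, 0.004]
contact_force: [-5.5, 1.5, 3.9]
opening: -0.0002
grip_force: 2.6
```

carry_out([
  [0,0,0,-0.13,0,0,1],
  [0,0,0,-0.13,0,0,1],
  [0,0,0,-0.13,0,0,1],
])

```text
t: 28.7
tool_pos: [0.4717, 0.0502, 0.0057]
tool_rot: [3.124, -0.327, 0.002]
contact_force: [0.6, -0.3, 0.6]
opening: 0.0002
grip_force: 0.0
```

```bash
python3 n.py
```

```text
t 28.7 holder mm [-98.95  59.9    5.7 ] yawerr 0.0008 z [ 0.001 -0.    -1.   ] F [ 0.62 -0.31  0.6 ] 0.0001695173220603408
[(np.float64(-86.0), 48, 92), (np.float64(-82.0), 96, 133), (np.float64(-52.5), 129, 40), (np.float64(-49.0), 27, 150), (np.float64(-46.5), 149, 180), (np.float64(-37.5), 181, 110)]
[]
[(np.float64(-56.5), 146, 118), (np.float64(-53.0), 118, 41), (np.float64(-50.5), 41, 132), (np.float64(-41.0), 100, 66), (np.float64(-37.5), 67, 37)]
[]
[(np.float64(-35.0), 181, 106), (np.float64(-30.5), 98, 205)]
[]
```

carry_out([
  [0,0,0,0,0.15,0,1],
  [0,0,0,0,0.3,0,1],
  [0,0,0,0,0.394,0,1],
  [0,0,0,0,0.394,0,1],
  [0,0,0,0,0.394,0,1],
])

```text
t: 29.25
tool_pos: [0.4486, -0.0664, 0.0067]
tool_rot: [3.124, -0.33, 0.003]
contact_force: [-0.2, -0.5, -0.6]
opening: 0.0001
grip_force: 0.0
```

```bash
sed -i 's/look(.0605/look(-.058/' n.py; python3 n.py; python3 -c "
from h import *;import pickle
edges(pickle.load(open('last.pkl','rb')),.0605,.034,-.1,-.03)"
```

```text
t 29.25 holder mm [-97.31 -58.9    6.71] yawerr -0.0014 z [ 0.002 -0.    -1.   ] F [-0.21 -0.46 -0.55] 8.293353192973213e-05
[(np.float64(-85.0), 52, 84), (np.float64(-81.5), 89, 127), (np.float64(-52.5), 134, 33), (np.float64(-50.0), 32, 151), (np.float64(-41.5), 152, 179), (np.float64(-37.5), 183, 111), (np.float64(-32.5), 105, 207)]
[]
[(np.float64(-85.0), 52, 84), (np.float64(-81.5), 89, 127), (np.float64(-52.5), 134, 33), (np.float64(-50.0), 32, 151), (np.float64(-41.5), 152, 179), (np.float64(-37.5), 183, 111), (np.float64(-32.5), 105, 207)]
[]
[]
[]
[(np.float64(-60.0), 145, 114), (np.float64(-52.5), 116, 34), (np.float64(-49.0), 29, 102), (np.float64(-44.5), 101, 68), (np.float64(-37.5), 67, 27), (np.float64(-32.5), 18, 41)]
```

The left bar held, with its end still at -49. Now the right bar.

carry_out([
  [0,0,0,0.06,0,0,1],
  [0,0,0,0.1,0,0,1],
  [0,0,0,0.11,0,0,1],
  [0,0,0,0.113,0,0,1],
  [0,0,0,0.113,0,0,1],
])

```text
t: 29.8
tool_pos: [0.4801, -0.0719, 0.0057]
tool_rot: [-3.124, 0.326, 0.001]
contact_force: [-0.5, -0.7, -0.3]
opening: 0.0
grip_force: 0.0
```

carry_out([
  [0,0,0,0.001,0,0,1],
  [0,0,0,0.002,0,0,1],
  [0,0,0,0.003,0,0,1],
  [0,0,0,0.004,0,0,1],
  [0,0,0,0.004,0,0,1],
])

```text
t: 30.3
tool_pos: [0.4815, -0.0728, 0.006]
tool_rot: [3.124, -0.328, 0.0]
contact_force: [-0.7, -0.3, -0.4]
opening: -0.0002
grip_force: 0.0
```

```bash
python3 -c "
from h import *
where()"
```

```text
t 30.3 holder mm [-63.74 -58.34   5.96] yawerr 0.0004 z [ 0. -0. -1.] F [-0.69 -0.29 -0.44] -0.0001857270179772464
```

carry_out([
  [0,0,0,0.001,0,0,1],
  [0,0,0,0.002,0,0,1],
  [0,0,0,0.003,0,0,1],
  [0,0,0,0.004,0,0,1],
  [0,0,0,0.004,0,0,1],
])

```text
t: 30.8
tool_pos: [0.4828, -0.073, 0.006]
tool_rot: [3.124, -0.327, 0.0]
contact_force: [-0.4, -0.4, -0.7]
opening: 0.0004
grip_force: 0.0
```

carry_out([
  [0,0,0,0.001,0,0,1],
  [0,0,0,0.002,0,0,1],
  [0,0,0,0.003,0,0,1],
  [0,0,0,0.003,0,0,1],
])

```text
t: 31.2
tool_pos: [0.4836, -0.0732, 0.0059]
tool_rot: [-3.124, 0.327, -0.0]
contact_force: [0.1, -0.7, -0.1]
opening: -0.0001
grip_force: 0.0
```

carry_out([
  [0,0,0,0.001,0,0,1],
  [0,0,0,0.0015,0,0,1],
  [0,0,0,0.0015,0,0,1],
])

```text
t: 31.5
tool_pos: [0.4838, -0.0732, 0.0058]
tool_rot: [-3.124, 0.327, 0.001]
contact_force: [-1.6, 0.3, 0.8]
opening: -0.0001
grip_force: 0.7
```

carry_out([
  [0,0,0,0.0007,0,0,1],
  [0,0,0,0.001,0,0,1],
  [0,0,0,0.001,0,0,1],
])

```text
t: 31.8
tool_pos: [0.4839, -0.0732, 0.0058]
tool_rot: [-3.124, 0.327, 0.002]
contact_force: [-3.4, 0.9, 3.4]
opening: 0.0001
grip_force: 1.8
```

carry_out([
  [0,0,0,-0.13,0,0,1],
  [0,0,0,-0.13,0,0,1],
  [0,0,0,-0.13,-0.1,-0.15,1],
  [0,0,0,-0.13,-0.2,-0.3,1],
  [0,0,0,-0.13,-0.2,-0.4,1],
])

```text
t: 32.3
tool_pos: [0.4599, -0.0048, 0.1283]
tool_rot: [-3.124, 0.324, -0.005]
contact_force: [0.3, -0.2, -0.0]
opening: -0.0002
grip_force: 0.0
```

carry_out([
  [0,0,0,0,0,-0.15,1],
  [0,0,0,0,0,-0.3,1],
  [0,0,0,0,0,-0.4,1],
  [0,0,0,0,0,-0.4,1],
  [0,0,0,0,0,-0.4,1],
])

```text
t: 32.8
tool_pos: [0.4595, -0.0067, 0.2469]
tool_rot: [3.124, -0.327, 0.005]
contact_force: [-0.3, 0.8, -0.6]
opening: 0.0001
grip_force: 0.0
```

```bash
python3 - <<'E'
from h import *;import pickle,cv2
from station import get_image
where();d=look(.0605,save='fin.pkl')
for y in(.0605,-.058):
    for z in(.034,.057): edges(d,y,z,-.07,-.02);edges(d,y,z,.015,.07)
cv2.imwrite('pics/fin.png',d['img'])
E
```

```text
t 32.8 holder mm [-98.98   1.79 246.9 ] yawerr 0.0005 z [ 0.003 -0.    -1.   ] F [-0.34  0.79 -0.64] 0.0001351787140665208
[(np.float64(-56.0), 132, 73), (np.float64(-49.5), 37, 186), (np.float64(-37.0), 176, 115)]
[(np.float64(-56.0), 132, 73), (np.float64(-49.5), 37, 186), (np.float64(-37.0), 176, 115), (np.float64(-31.5), 109, 202)]
[(np.float64(33.0), 210, 166), (np.float64(35.0), 166, 200), (np.float64(49.5), 195, 80), (np.float64(51.5), 80, 151)]
[(np.float64(-54.0), 131, 70), (np.float64(-51.0), 53, 27), (np.float64(-48.0), 29, 157), (np.float64(-36.5), 154, 95), (np.float64(-31.0), 90, 203)]
[(np.float64(29.5), 210, 150), (np.float64(45.0), 169, 79), (np.float64(47.0), 79, 153)]
[(np.float64(-56.5), 124, 64), (np.float64(-53.0), 38, 16), (np.float64(-50.5), 16, 153), (np.float64(-37.0), 139, 82), (np.float64(-31.5), 69, 199)]
[(np.float64(33.0), 209, 186), (np.float64(48.5), 183, 74), (np.float64(51.5), 67, 148)]
[(np.float64(-54.5), 125, 62), (np.float64(-51.0), 40, 15), (np.float64(-49.0), 15, 102), (np.float64(-36.0), 92, 55), (np.float64(-31.0), 49, 192)]
[(np.float64(30.5), 203, 121), (np.float64(44.0), 120, 63), (np.float64(47.0), 65, 142)]
```

View pics/fin.png

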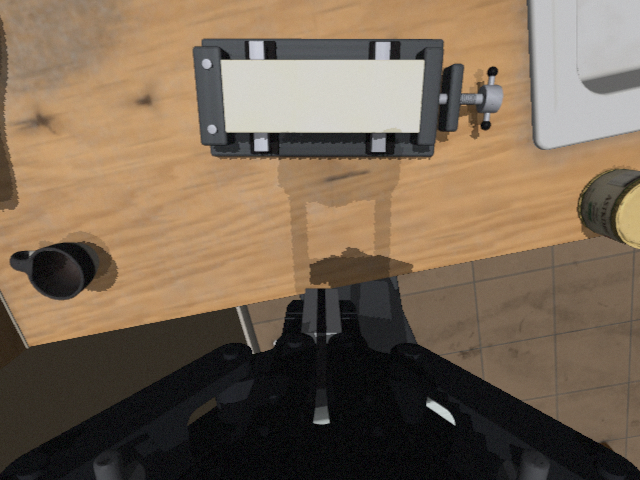

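The final picture shows both bars showing on both sides of the stone, at (260,50)/(261,142) on the left and (381,50)/(378,142) on the right. Measured centres are within about 1 mm of the stone's, and the cup and tin have not moved. Handing in.

```bash
python3 -c "
from station import *
print(finish_job())"
```

```text
the job is handed in; nothing more can be done
None
```

The job is handed in: both bars are centred under the stone to about 1 mm, the stone was pressed down over each at about 19–21 N, and both bars held when nudged; the left nudge read about 5.5 N and the right about 3.5 N, against the 3 N asked.

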